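Flip a printed cover over the edge of a build plate

TASK

Turn the blue printed cover upside down for inspection without picking it up: with the fingertips push it across the bench against the raised edge of the dark build plate until it tips up on edge and flips over, so that it lies flat on the plate with its rim facing up. Never lift the whole cover off its support, and leave the jar, the bracket and the scraper where they are.

Things in the scene. Friction and masses are not known exactly. Their poses are not given: they have to be found in the camera images.
- cover: Blue printed cover, loose, 56 to 104 g: flat flange 76 mm (its x) by 96 mm (its y), 8 mm thick; below it a centred rectangular rim (wall ring) 56 x 76 mm outside, 4 mm thick, 6 mm tall. Starts on the bench rim down, flange at heights 6 to 14 mm. Origin: centre of the rim's underside; z points from rim to smooth face (up at the start). Lying flipped on the plate, its origin is 23 mm high.
- plate: Dark build plate on an aluminium base, fixed to the bench, 160 mm (its x) by 260 mm (its y), 9 mm high, flat top, plain square edges. Origin: centre of its underside; x points away from the robot across the plate, yaw up to 0.4 rad either way. The 260 mm edge on its -x side faces the robot and the cover.
- plate_edge (a point): Middle of the plate's upper edge on the robot's side (80 mm from the plate's origin along its -x, 9 mm above the bench); same axes as the plate. The cover tips about this edge; friction of the cover on plate and bench is about 0.5 to 0.7, on fingers as much or more.
- cover_far (a point): Middle of the cover's +x flange edge face, half way up the flange (10 mm above the rim's underside). At the start this side faces the plate, turned up to 0.15 rad from its edge, with 20 to 45 mm of bench between them.
- cover_near (a point): Middle of the cover's -x flange edge face, half way up the flange.
- cover_left (a point): Middle of the cover's +y flange edge face, half way up the flange.
- cover_right (a point): Middle of the cover's -y flange edge face, half way up the flange.
- jar: Bystander: closed jar, 48 mm across, 60 mm tall, origin at the centre of its base, on the bench beside the plate.
- bracket: Bystander: blue printed L-bracket, 50 x 30 mm foot 6 mm thick, 50 mm tall, origin under the middle of its foot, on the bench beside the plate.
- scraper: Bystander: scraper 170 mm long lying along its x, on the bench to the right of the cover.
Things that resemble listed ones, but are neither listed nor needed, are in the scene too. What is shaped like the cover but pink or turquoise is not meant.

How it is judged:
By the outcome, as a careful person would: the job done as asked, in the order asked, and still so for the second after the job is handed in, with the robot touching nothing.
It also fails if it takes over 45 s, if anything falls off the work surface, if the arm or the gripper's body presses on something with over 40 N, if the wrist force passes 120 N, or if a joint passes its speed limit or range.

ROBOT

A 7-joint arm with a two-finger parallel gripper is mounted at the origin on the work surface. World frame = base frame: x ahead of the robot, y to its left, z up, the work surface at z = 0. Lengths are in m, angles in rad, forces in N, time in s.
With the tool pointing down it reaches from about 0.375 to 0.925 m from the base axis. Payload 3.1 kg.
Tool frame: the origin (TCP) lies at the very end of the fingers, on their centre line; the grasp point (between the pads) lies 19 mm behind it (pinch_z is the distance from the TCP to the grasp point, in m); z points along the fingers, y is the direction in which the jaws open and shut (so a half turn about z gives the same grasp; the last joint's range is limited). The gripper opens to 85 mm and grips with 20 to 120 N. Pads are 22 mm wide; open, the fingers measure 114 mm over their backs; the gripper's body (76 mm by 85 mm) begins 54 mm behind the grasp point. The pads swing forward as they close: fully open they stand 13 mm farther back than shut.
Start: joints at [-1.249, 0.383, 0.044, 1.598, -0.018, 1.161, -0.05], TCP at [0.265, 0.594, 0.209] pointing down, gripper open.
Joint ranges: [-2.61, 2.61], [-0.41, 2.15], [-1.48, 1.57], [0, 2.5], [-1.57, 4.71], [0.05, 1.97], [-2.85, 2.85]. Speed limits (rad/s): [2.79, 2.79, 3.14, 3.14, 3.14, 3.14, 3.14].

INTERFACE

Orientations are given as a unit quaternion [w, x, y, z].
In Python, from bench import get_state, camera, calibration, job_done, pinch_z gives the robot as it stands. The module is installed in compiled form; this text tells all that it offers.
- The arm moves only by the shell command python3 -m crank 'ROWS' [OPENING] [FORCE]. ROWS is JSON, a list of rows, each a list of 6 numbers: the shift along the tool's x, y, z in units of 0.025 m (1.0 is 0.025 m), then the turn, a rotation vector about the tool's x, y, z in units of 0.12 rad (1.0 is 0.12 rad). A call has 1 to 10 rows; each row shifts and turns the commanded pose from where the row before left it, along the tool's axes as they then stand; what a row does not reach is not made up. A row lasts 1/10 s, in which the tool goes at most 50 mm and 8.59 degrees, less where a joint would pass 70% of its speed; a pose out of reach is approached as far as the arm can. A call with a number of a shift or a turn outside -1 to 1 is refused whole. A call with a gripper value outside its range is refused whole. OPENING is the closure in counts, from 0 (fully open) to 255 (shut), set as the call begins (- or left out, the last holds). The fingers move at their own pace and stop on an object; FORCE is the grip in N (left out, the last holds). Time passes only in rows, so rows that do not move let the fingers close. It gives the time, the measured TCP pose, the force and the opening at its end, in the units of the state.
- get_state(): the state, without advancing time (a new reading comes with each control period).
- camera(name): name is "scene" or "top"; returns (picture, depth): 400x640x3 uint8, blue, green, red; 400x640 float32, m along the optical axis (not along the pixel's ray), 0 where there is no reading.
- calibration(name): a dict with "camera_matrix" (3x3 intrinsics, pixels), "k1" (the pictures are not rectified: a ray, as slopes to the right and down, at radius r is drawn at 1 + k1 r^2 times it, then the intrinsics apply), "extrinsics" (4x4, takes a point from camera to world coordinates). Camera axes: x right, y up, looking along -z (the intrinsics and any distortion apply to the point x, -y, -z); pixel columns grow to the right and rows downward; lengths in m; the calibration is good to about 2 mm. A picture is of the moment at which its call begins. calibration takes no time and is no camera call.
- job_done(): hands the job in, once; it reports no verdict.
The state is a dict: "time": time; "joint_pos": joint angles; "joint_velocities": joint speeds; "tau": joint torques, N m; "tcp_pos": TCP position; "tcp_rot": TCP orientation; "wrist_force": force on the tool from outside, world axes, zero at the start; "torque": the same for the moment, N m; "width": opening from 0.0 (shut) to 1.0 (fully open).
Only numpy, scipy, OpenCV 4.12 (cv2) and the standard library are available. Lean on these libraries where they do the work, as an engineer would, in place of code of your own. Each camera call takes 0.05 s, during which the arm holds its last target.

## Working session

There is one attempt and no reset: what is moved stays moved. The work goes in short steps, Python scripts to look and compute and a shell command to move; the robot and the scene stay as the last step left them, time stands still between calls to the robot, and variables do not carry over. Pictures are saved under pics/ and viewed, and the job is handed in when it is done.

```bash
ls; mkdir -p pics
python3 - <<'E'
from bench import *
import cv2
print(get_state()); print(pinch_z)
import numpy as np
for n in("scene","top"):
    p,d=camera(n); cv2.imwrite(f"pics/{n}0.png",p); np.save(f"pics/{n}0.npy",d)
    c=calibration(n); print(n,c)
E
```

```text
pics
{'time': 0.0, 'joint_pos': array([-1.2487992 ,  0.3838616 ,  0.04386312,  1.59955569, -0.01789961,
        1.16113341, -0.04991407]), 'joint_velocities': array([ 0.00118855,  0.00123715,  0.0009243 , -0.00056461, -0.00133456,
       -0.00080335,  0.00034327]), 'tau': array([ 1.20651193e-04, -4.33458638e+01,  1.02464497e+00, -2.49512368e+01,
        1.06143829e-02,  1.12056040e-02,  1.12856080e-05]), 'tcp_pos': array([0.2645524 , 0.59266548, 0.20737893]), 'tcp_rot': array([-1.93251311e-04,  2.08341404e-01,  9.78055323e-01, -1.26791972e-03]), 'wrist_force': array([ 0.54140012, -0.63416932, -1.06034813]), 'torque': array([0.01298188, 0.02345653, 0.03738985]), 'width': 0.9959319800154988}
0.0187
scene {'camera_matrix': array([[392.64834073,   0.        , 319.44212803],
       [  0.        , 392.64834073, 195.68571129],
       [  0.        ,   0.        ,   1.        ]]), 'k1': -0.02869046314891656, 'extrinsics': array([[ 0.84992965, -0.32150472,  0.4174378 ,  0.99874852],
       [ 0.52689427,  0.52075347, -0.67171293, -0.74625685],
       [-0.0014233 ,  0.79085431,  0.6120028 ,  0.73355751],
       [ 0.        ,  0.        ,  0.        ,  1.        ]])}
top {'camera_matrix': array([[383.94841161,   0.        , 318.83022156],
       [  0.        , 383.94841161, 194.67101226],
       [  0.        ,   0.        ,   1.        ]]), 'k1': -0.009834912836236578, 'extrinsics': array([[-5.38216626e-03,  9.97556490e-01, -6.96568828e-02,
         4.86628052e-01],
       [-9.99985302e-01, -5.32351324e-03,  1.02763671e-03,
         5.60131015e-03],
       [ 6.54306327e-04,  6.96613899e-02,  9.97570480e-01,
         9.33874683e-01],
       [ 0.00000000e+00,  0.00000000e+00,  0.00000000e+00,
         1.00000000e+00]])}
```

View pics/scene0.png

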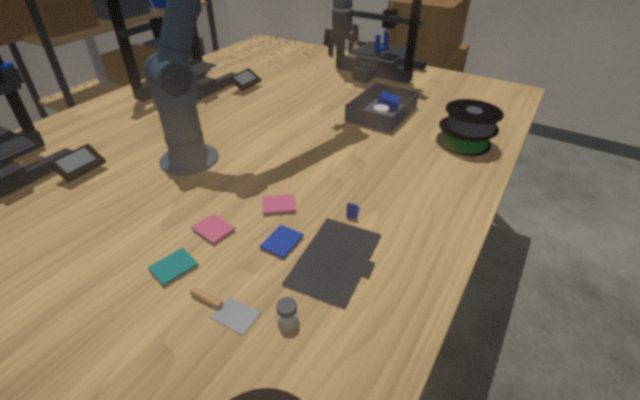

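View pics/top0.png

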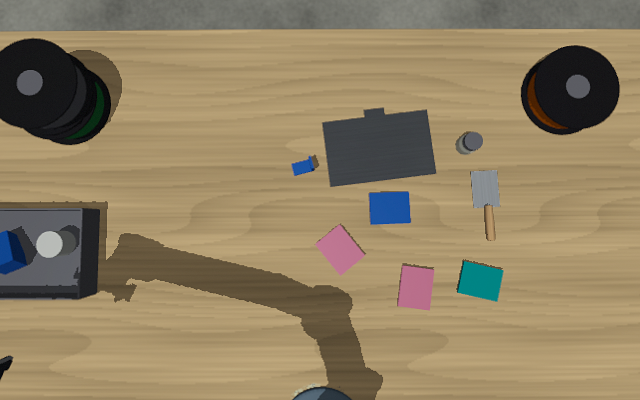

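The top picture shows these things that could be taken for the cover:
- blue cover at (390,208)
- pink look-alikes at (341,249) and (416,287)
- turquoise look-alike at (480,280)
- blue bracket at (303,167)
- blue item in the bin at (8,253)

The plate is at (380,148), the jar at (469,142) and the scraper at (487,203). I choose the blue square at (390,208). Next I measure it and check it in a crop.

```bash
cat > h.py <<'E'
import numpy as np,cv2
from bench import *
from scipy.spatial.transform import Rotation as R
def ray(n,uv):
    c=calibration(n);K=c["camera_matrix"]
    p=cv2.undistortPoints(np.float64(uv).reshape(-1,1,2),K,np.array([c["k1"],0,0,0.])).reshape(-1,2)
    d=np.c_[p[:,0],-p[:,1],-np.ones(len(p))]
    E=c["extrinsics"];return E[:3,3],d@E[:3,:3].T
def onz(n,uv,z):
    o,d=ray(n,uv);return o+d*((z-o[2])/d[:,2])[:,None]
def big(m,near=None):
    cs,_=cv2.findContours(m.astype(np.uint8),cv2.RETR_EXTERNAL,cv2.CHAIN_APPROX_NONE)
    cs=[c for c in cs if cv2.contourArea(c)>60]
    if near is None:return max(cs,key=cv2.contourArea)
    return min(cs,key=lambda c:np.hypot(*(c.reshape(-1,2).mean(0)-near)))
def rect(n,c,z):
    P=onz(n,c.reshape(-1,2),z)[:,:2]
    r=cv2.minAreaRect(np.float32(P*1000));b=cv2.boxPoints(r);return r,b
def fwd(): # print tool state
    s=get_state();q=s["tcp_rot"];M=R.from_quat([q[1],q[2],q[3],q[0]]).as_matrix()
    return s,M
E
python3 - <<'E'
from h import *
p=cv2.imread("pics/top0.png");h=cv2.cvtColor(p,cv2.COLOR_BGR2HSV)
m=(h[...,0]>105)&(h[...,0]<128)&(h[...,1]>150)
c=big(m,(390,208));r,b=rect("top",c,.014);print("cover",r,b.tolist())
print("px",cv2.boundingRect(c))
c2=big(m,(303,167));print("bracket",rect("top",c2,.006)[0])
m=(h[...,2]<90)&(h[...,1]<90);m=cv2.morphologyEx(m.astype(np.uint8),cv2.MORPH_OPEN,np.ones((25,25)))
c=big(m,(380,148));r,b=rect("top",c,.009);print("plate",r,b.tolist())
ps=cv2.imread("pics/scene0.png");hs=cv2.cvtColor(ps,cv2.COLOR_BGR2HSV)
ms=(hs[...,0]>105)&(hs[...,0]<128)&(hs[...,1]>150)
c=big(ms,(282,241));r,b=rect("scene",c,.014);print("cover scene",r)
cv2.imwrite("pics/crop0.png",cv2.resize(p[90:310,280:520],None,fx=2.5,fy=2.5,interpolation=2))
d=np.load("pics/top0.npy");E=calibration("top")["extrinsics"]
for u,v in((390,208),(380,148),(420,240),(469,142)):
    o,dd=ray("top",[(u,v)]);print(u,v,o+dd[0]*d[v,u])
s,M=fwd();print(M)
E
```

```text
cover ((518.9630126953125, -164.04966735839844), (74.78857421875, 95.04278564453125), 2.5870697498321533) [[479.4618225097656, -118.26459503173828], [483.7518615722656, -213.21051025390625], [558.4642333984375, -209.83474731445312], [554.1741943359375, -114.88882446289062]]
px (369, 192, 42, 32)
bracket ((623.2186889648438, 44.93852996826172), (35.76340866088867, 49.05400466918945), 14.729703903198242)
plate ((667.9921875, -141.34141540527344), (163.30023193359375, 257.91949462890625), 6.848785400390625) [[571.5463256835938, -23.03860855102539], [602.3030395507812, -279.11767578125], [764.4380493164062, -259.64422607421875], [733.6813354492188, -3.565155029296875]]Traceback (most recent call last):
  File "<stdin>", line 11, in <module>
  File "h.py", line 15, in big
    return min(cs,key=lambda c:np.hypot(*(c.reshape(-1,2).mean(0)-near)))
ValueError: min() iterable argument is empty
```

Run:
```python
from h import *
p=cv2.imread("pics/top0.png")
ps=cv2.imread("pics/scene0.png");hs=cv2.cvtColor(ps,cv2.COLOR_BGR2HSV);print(hs[241,282])
ms=(hs[...,0]>105)&(hs[...,0]<130)&(hs[...,1]>130)
cs=big(ms,(282,241));r,b=rect("scene",cs,.012);print("cover scene",r)
cv2.imwrite("pics/crop0.png",cv2.resize(p[90:310,280:520],None,fx=2.5,fy=2.5,interpolation=2))
d=np.load("pics/top0.npy")
for u,v in((390,208),(380,148),(420,240),(469,142)):
    o,dd=ray("top",[(u,v)]);print(u,v,(o+dd[0]*d[v,u]).round(4))
s,M=fwd();print(M.round(3))
# angles of fitted edges
h=cv2.cvtColor(p,cv2.COLOR_BGR2HSV)
m=(h[...,2]<90)&(h[...,1]<90)
cols=range(335,432,4);pts=[]
for u in cols:
    v=[v for v in range(150,192) if m[v,u]]
    pts.append((u,max(v)+.5))
W=onz("top",pts,.009)[:,:2];k=np.polyfit(W[:,1],W[:,0],1);print("edge x=",k, np.abs(W[:,0]-np.polyval(k,W[:,1])).max())
mb=(h[...,0]>105)&(h[...,0]<128)&(h[...,1]>150)
for f,nm in((min,"far"),(max,"near")):
    pts=[(u,f(v for v in range(180,235) if mb[v,u])+(.5 if f is max else -.5)) for u in range(374,407,2)]
    W=onz("top",pts,.014)[:,:2];k=np.polyfit(W[:,1],W[:,0],1);print(nm,k)
```

```text
[112 144 154]
cover scene ((523.5363159179688, -168.07896423339844), (68.52714538574219, 89.29459381103516), 0.9802600145339966)
390 208 [ 0.5179 -0.1658  0.0138]
380 148 [ 0.6644 -0.145   0.0092]
420 240 [ 0.4406 -0.2394  0.0009]
469 142 [ 0.6678 -0.3428  0.0593]
[[-0.913  0.407 -0.001]
 [ 0.407  0.913 -0.002]
 [-0.    -0.002 -1.   ]]
edge x= [-0.12012005  0.56849895] 0.0006328338557272106
far [-0.03888125  0.54998165]
near [-0.03463915  0.47599502]
```

View pics/crop0.png

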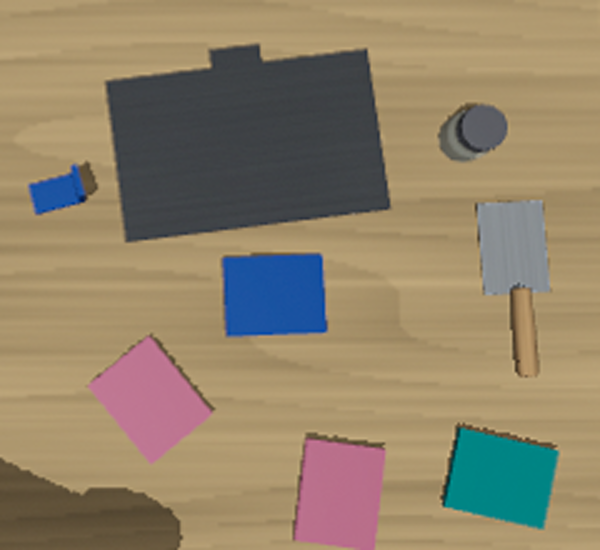

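The close crop confirms the choice: only the blue 76x95 mm rectangle at crop (275,295) faces the plate. The top view puts it at (0.519, -0.164), yaw about 0.04, with its top at z 13.8 mm. The plate edge is x = 0.5685 - 0.120y (yaw 0.12), so the gap is about 32 mm. In the scene view the plane height for the silhouette is only approximate, and it agrees to about 5 mm.

I start by turning the tool to the plate's yaw.

```bash
python3 -m crank '[[-0.5,0,0,0,0,-0.9],[-0.5,0,0,0,0,-0.9],[-0.5,0,0,0,0,-0.9],[-0.5,0,0,0,0,-0.9],[-0.5,0,0,0,0,-0.9],[-0.2,-1,0,0,0,0],[-0.2,-1,0,0,0,0],[-0.2,-1,0,0,0,0],[0,-1,0,0,0,0],[0,-1,0,0,0,0]]' 130 40; python3 -c "
from h import *
s,M=fwd();print(s['tcp_pos'],M.round(3),s['joint_pos'].round(2))"
```

```text
time: 1.1
tcp_pos: [0.3554, 0.4572, 0.208]
tcp_rot: [-0.0, -0.06, 0.998, -0.001]
wrist_force: [1.2, -0.7, 0.1]
width: 0.49
[0.35536529 0.4571567  0.20802254] [[-0.993 -0.119 -0.001]
 [-0.119  0.993 -0.001]
 [ 0.001 -0.001 -1.   ]] [-0.99  0.25  0.01  1.77 -0.    1.12  0.71]
```

```bash
python3 -m crank '[[-0.1,-1,0,0,0,0],[-0.1,-1,0,0,0,0],[-0.1,-1,0,0,0,0],[-0.1,-1,0,0,0,0],[-0.1,-1,0,0,0,0],[-0.1,-1,0,0,0,0],[-0.1,-1,0,0,0,0],[-0.1,-1,0,0,0,0],[0,-1,0,0,0,0],[0,-1,0,0,0,0]]'
python3 -m crank '[[0,-1,0.3,0,0,0],[0,-1,0.3,0,0,0],[0,-1,0.3,0,0,0],[0,-1,0.3,0,0,0],[0,-1,0.3,0,0,0],[0,-1,0.3,0,0,0],[0,-1,0.3,0,0,0],[0,-1,0.3,0,0,0],[0,-1,0.3,0,0,0],[0,-1,0.3,0,0,0]]'
python3 -m crank '[[0,-1,0.2,0,0,0],[0,-1,0.2,0,0,0],[0,-1,0.2,0,0,0],[0,-1,0.2,0,0,0],[0,0,0,0,0,0],[0,0,0,0,0,0]]'
 python3 -c "
from h import *
s,M=fwd();print(s['tcp_pos'],M.round(3),s['joint_pos'].round(2))
p,d=camera('top');cv2.imwrite('pics/t1.png',p[90:310,260:540].repeat(2,0).repeat(2,1))
p,d=camera('scene');cv2.imwrite('pics/s1.png',p[120:350,130:430].repeat(2,0).repeat(2,1))"
```

```text
time: 2.1
tcp_pos: [0.4048, 0.2116, 0.2083]
tcp_rot: [-0.0, -0.06, 0.998, -0.0]
wrist_force: [-0.4, -0.8, -0.2]
width: 0.488
time: 3.1
tcp_pos: [0.4347, -0.0362, 0.1332]
tcp_rot: [-0.0, -0.06, 0.998, 0.0]
wrist_force: [0.1, -0.2, 0.7]
width: 0.492
time: 3.7
tcp_pos: [0.4465, -0.1347, 0.1134]
tcp_rot: [-0.001, -0.059, 0.998, 0.0]
wrist_force: [0.6, -0.0, -0.0]
width: 0.491
[ 0.44649051 -0.13472381  0.11336984] [[-0.993 -0.118 -0.001]
 [-0.118  0.993  0.   ]
 [ 0.001  0.    -1.   ]] [-0.3   0.17  0.54  2.13 -0.11  0.87  2.  ]
```

View pics/t1.png

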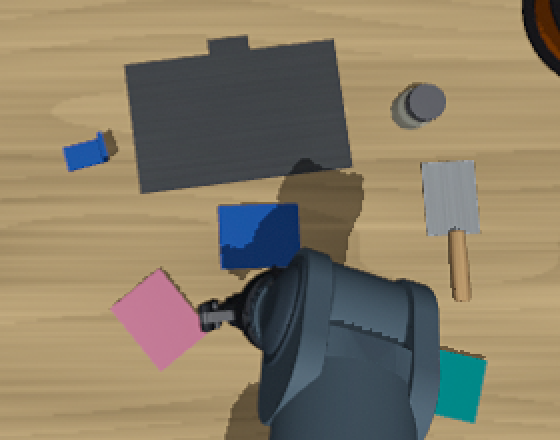

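View pics/s1.png

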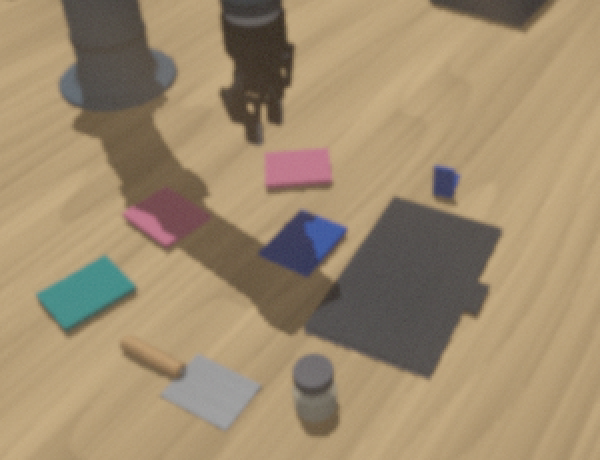

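Both views show the cover untouched, with the gripper behind it. Next I shift sideways and descend.

```bash
python3 -m crank '[[0,-0.7,0,0,0,0],[0,-0.7,0,0,0,0],[0,0,1,0,0,0],[0,0,1,0,0,0],[0,0,1,0,0,0],[0,0,0.7,0,0,0],[0,0,0.4,0,0,0],[0,0,0,0,0,0],[0,0,0,0,0,0]]'
python3 -m crank '[[0,0,0.08,0,0,0],[0,0,0.08,0,0,0],[0,0,0.08,0,0,0],[0,0,0,0,0,0],[0,0,0,0,0,0]]'
 python3 -c "
from h import *
s,M=fwd();print(s['tcp_pos'],M.round(3),s['wrist_force'].round(2))
p,d=camera('scene');cv2.imwrite('pics/s2.png',cv2.resize(p[150:300,200:400],None,fx=4,fy=4))"
```

```text
time: 4.7
tcp_pos: [0.452, -0.1688, 0.0118]
tcp_rot: [0.0, -0.061, 0.998, 0.0]
wrist_force: [0.4, 0.2, -0.5]
width: 0.49
time: 5.2
tcp_pos: [0.4513, -0.1693, 0.0053]
tcp_rot: [0.0, -0.06, 0.998, -0.0]
wrist_force: [0.5, 0.4, -0.0]
width: 0.488
[ 0.45128846 -0.16930081  0.00532883] [[-0.993 -0.12   0.   ]
 [-0.12   0.993 -0.   ]
 [-0.    -0.    -1.   ]] [ 0.48  0.44 -0.04]
```

View pics/s2.png

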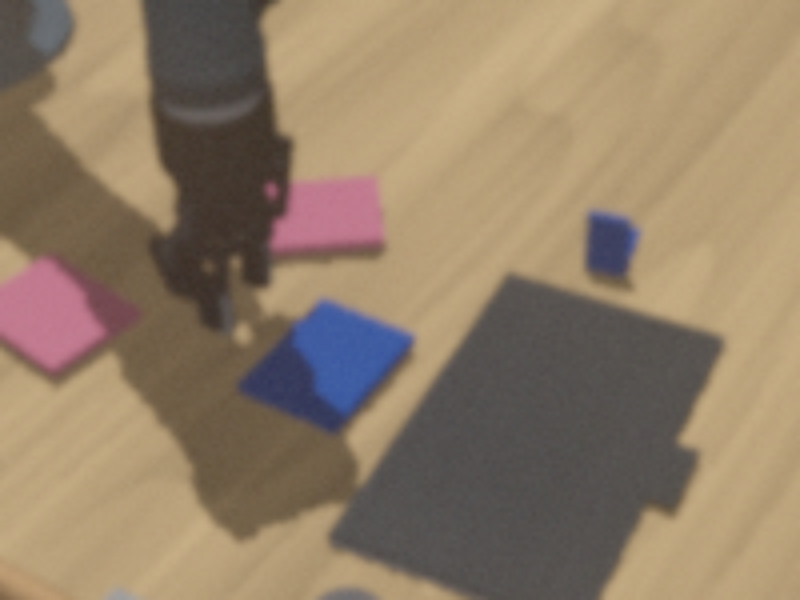

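```bash
python3 -m crank '[[0,0,0.1,0,0,0],[-0.2,0,0,0,0,0],[-0.2,0,0,0,0,0],[-0.2,0,0,0,0,0],[-0.2,0,0,0,0,0],[-0.2,0,0,0,0,0],[-0.2,0,0,0,0,0],[-0.2,0,0,0,0,0],[-0.2,0,0,0,0,0],[0,0,0,0,0,0]]'
 python3 -c "
from h import *
s,M=fwd();print(s['tcp_pos'],s['wrist_force'].round(2))
p,d=camera('scene');cv2.imwrite('pics/s3.png',cv2.resize(p[150:300,200:400],None,fx=4,fy=4))"
```

```text
time: 6.25
tcp_pos: [0.4922, -0.1643, 0.0029]
tcp_rot: [0.0, -0.06, 0.998, -0.0]
wrist_force: [1.2, 0.2, 1.1]
width: 0.488
[ 0.4921608  -0.16425858  0.00289434] [1.18 0.25 1.11]
```

View pics/s3.png

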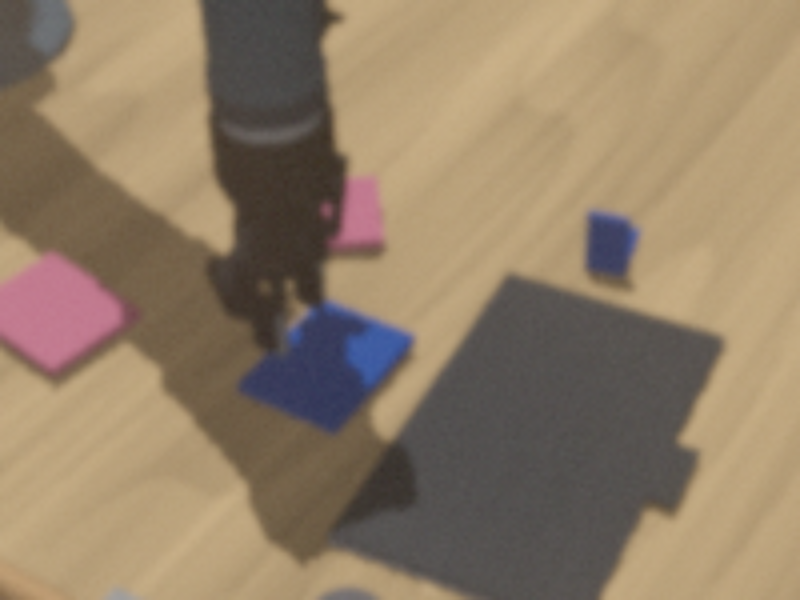

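Run:
```python
from h import *
p,d=camera('scene')
h=cv2.cvtColor(p,cv2.COLOR_BGR2HSV)
for v in range(222,250,3):
    us=np.arange(252,284,4);o,dd=ray('scene',[(u,v) for u in us]);P=o+dd*d[v,us][:,None]
    print(v,[tuple((q*1000).astype(int)) for q in P])
for z in (.003,.008,.014): print(z,onz('scene',[(269,238)],z))
cv2.imwrite('pics/s3b.png',cv2.resize(p[200:265,235:315],None,fx=9,fy=9,interpolation=2))
```

```text
222 [(np.int64(400), np.int64(-143), np.int64(0)), (np.int64(494), np.int64(-225), np.int64(105)), (np.int64(510), np.int64(-227), np.int64(114)), (np.int64(510), np.int64(-213), np.int64(104)), (np.int64(504), np.int64(-193), np.int64(85)), (np.int64(447), np.int64(-112), np.int64(-1)), (np.int64(489), np.int64(-145), np.int64(42)), (np.int64(500), np.int64(-141), np.int64(45))]
225 [(np.int64(407), np.int64(-152), np.int64(-1)), (np.int64(491), np.int64(-223), np.int64(93)), (np.int64(998), np.int64(-746), np.int64(733)), (np.int64(510), np.int64(-215), np.int64(95)), (np.int64(506), np.int64(-196), np.int64(79)), (np.int64(454), np.int64(-122), np.int64(-1)), (np.int64(488), np.int64(-145), np.int64(31)), (np.int64(500), np.int64(-143), np.int64(35))]
228 [(np.int64(416), np.int64(-162), np.int64(0)), (np.int64(485), np.int64(-218), np.int64(76)), (np.int64(497), np.int64(-217), np.int64(80)), (np.int64(510), np.int64(-216), np.int64(86)), (np.int64(506), np.int64(-197), np.int64(69)), (np.int64(462), np.int64(-132), np.int64(-1)), (np.int64(484), np.int64(-141), np.int64(15)), (n
[... 2135 characters left out ...]
p.int64(506), np.int64(-204), np.int64(13)), (np.int64(516), np.int64(-201), np.int64(15)), (np.int64(525), np.int64(-196), np.int64(16)), (np.int64(533), np.int64(-189), np.int64(14))]
249 [(np.int64(468), np.int64(-225), np.int64(0)), (np.int64(477), np.int64(-220), np.int64(0)), (np.int64(487), np.int64(-216), np.int64(1)), (np.int64(501), np.int64(-215), np.int64(8)), (np.int64(513), np.int64(-213), np.int64(13)), (np.int64(522), np.int64(-209), np.int64(15)), (np.int64(529), np.int64(-202), np.int64(12)), (np.int64(538), np.int64(-197), np.int64(13))]
0.003 [[ 0.48310692 -0.1721733   0.003     ]]
0.008 [[ 0.48663602 -0.17610238  0.008     ]]
0.014 [[ 0.49087093 -0.18081727  0.014     ]]
```

View pics/s3b.png

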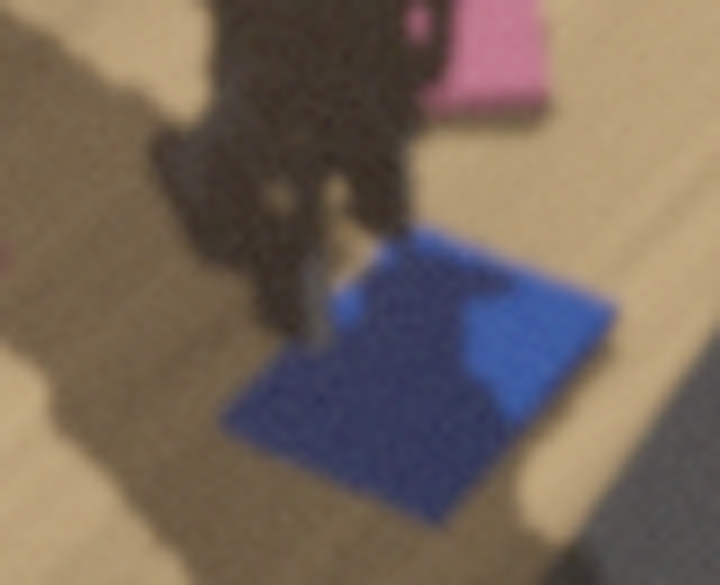

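The cover has not moved: it sits at the same pixels, and the finger tips read z of about 15 mm. At half closure the tips stand well behind the TCP and skimmed over the flange. I back off, close further and lower until I feel the bench.

```bash
python3 -m crank '[[0,0,-0.2,0,0,0],[0.4,0,0,0,0,0],[0.4,0,0,0,0,0],[0.4,0,0,0,0,0],[0.4,0,0,0,0,0],[0.1,0,0,0,0,0],[0,0,0.2,0,0,0],[0,0,0,0,0,0]]' 200
python3 -m crank '[[0,0,0.06,0,0,0],[0,0,0,0,0,0],[0,0,0,0,0,0]]'
python3 -c "
from h import *
s,M=fwd();print(s['tcp_pos'],s['wrist_force'].round(2))
p,d=camera('scene');cv2.imwrite('pics/s4.png',cv2.resize(p[180:270,210:330],None,fx=6,fy=6,interpolation=2))"
```

```text
time: 7.15
tcp_pos: [0.4488, -0.1693, 0.0023]
tcp_rot: [-0.0, -0.06, 0.998, 0.0]
wrist_force: [0.4, -0.4, -0.5]
width: 0.215
time: 7.45
tcp_pos: [0.4491, -0.1695, 0.0012]
tcp_rot: [0.0, -0.06, 0.998, -0.0]
wrist_force: [-0.6, 0.0, 0.0]
width: 0.212
[ 0.44914511 -0.16951793  0.00121308] [-0.57  0.03  0.02]
```

View pics/s4.png

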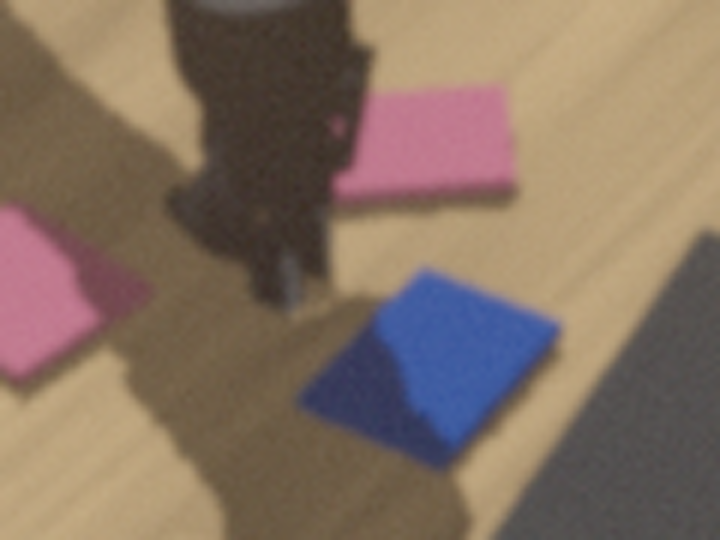

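```bash
for i in 1; do python3 -m crank '[[0,0,0.06,0,0,0],[0,0,0,0,0,0]]'; python3 -m crank '[[0,0,0.06,0,0,0],[0,0,0,0,0,0]]' ; python3 -m crank '[[0,0,0.06,0,0,0],[0,0,0,0,0,0]]' ; done
```

```text
time: 7.7
tcp_pos: [0.4488, -0.1695, -0.0004]
tcp_rot: [-0.0, -0.06, 0.998, 0.0]
wrist_force: [0.6, -0.2, 0.3]
width: 0.216
time: 7.9
tcp_pos: [0.4487, -0.1695, -0.0019]
tcp_rot: [-0.0, -0.06, 0.998, 0.0]
wrist_force: [0.2, 0.5, 0.8]
width: 0.211
time: 8.1
tcp_pos: [0.4487, -0.1695, -0.0034]
tcp_rot: [-0.0, -0.06, 0.998, 0.0]
wrist_force: [-0.3, 0.8, 0.4]
width: 0.218
```

```bash
python3 -m crank '[[0,0,0.05,0,0,0],[0,0,0,0,0,0]]'; python3 -m crank '[[0,0,0.05,0,0,0],[0,0,0,0,0,0]]' ; python3 -m crank '[[0,0,0.05,0,0,0],[0,0,0,0,0,0]]'
```

```text
time: 8.3
tcp_pos: [0.4487, -0.1695, -0.0046]
tcp_rot: [-0.0, -0.06, 0.998, 0.0]
wrist_force: [0.9, 0.3, -0.2]
width: 0.216
time: 8.5
tcp_pos: [0.4487, -0.1695, -0.0059]
tcp_rot: [-0.0, -0.06, 0.998, 0.0]
wrist_force: [0.2, 0.1, -0.2]
width: 0.215
time: 8.7
tcp_pos: [0.4487, -0.1695, -0.0071]
tcp_rot: [-0.0, -0.06, 0.998, 0.0]
wrist_force: [-0.2, -0.7, 0.6]
width: 0.217
```

Run:
```python
from h import *
p,d=camera('scene')
cv2.imwrite('pics/s5.png',cv2.resize(p[205:265,230:310],None,fx=9,fy=9,interpolation=2))
vv,uu=np.mgrid[205:250,240:290];o,dd=ray('scene',np.c_[uu.ravel(),vv.ravel()])
P=(o+dd*d[vv.ravel(),uu.ravel()][:,None]);D=d[vv.ravel(),uu.ravel()]
k=(D>0)&(P[:,2]>.003)&(np.hypot(P[:,0]-.449,P[:,1]+.17)<.045)
Q=P[k];i=np.argsort(Q[:,2])[:25];print(np.c_[Q[i]*1000,uu.ravel()[k][i],vv.ravel()[k][i]].astype(int).tolist())
```

```text
[[474, -182, 3, 264, 239], [452, -159, 3, 263, 231], [405, -174, 3, 246, 228], [444, -135, 3, 266, 225], [490, -167, 10, 272, 236], [486, -153, 11, 274, 232], [484, -168, 12, 270, 235], [482, -152, 12, 273, 231], [489, -179, 12, 269, 238], [484, -155, 12, 273, 232], [485, -178, 12, 268, 237], [492, -165, 12, 273, 235], [484, -151, 12, 274, 231], [482, -157, 12, 272, 232], [483, -192, 12, 264, 240], [487, -185, 12, 267, 239], [487, -163, 12, 272, 234], [489, -162, 12, 273, 234], [487, -159, 12, 273, 233], [487, -176, 12, 269, 237], [483, -161, 13, 271, 233], [483, -175, 13, 268, 236], [492, -174, 13, 271, 237], [485, -183, 13, 267, 238], [492, -161, 13, 274, 234]]
```

View pics/s5.png

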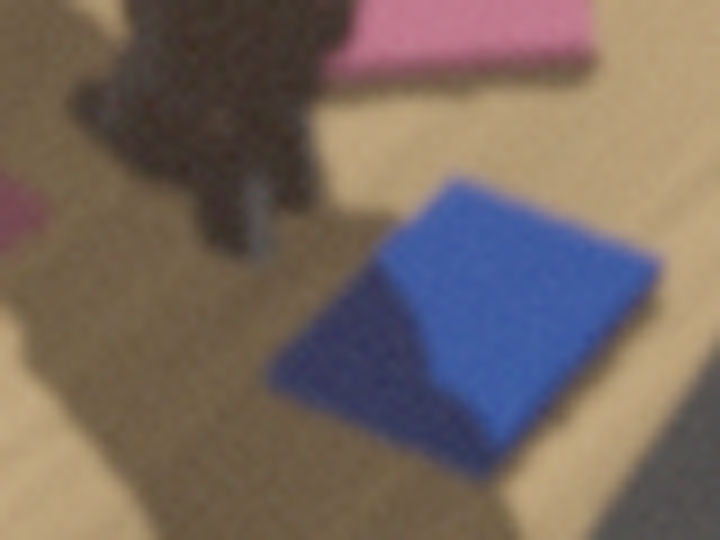

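Run:
```python
from h import *
p,d=camera('scene')
for v in range(222,238):
    us=np.arange(250,266,2);o,dd=ray('scene',[(u,v) for u in us]);P=((o+dd*d[v,us][:,None])*1000).astype(int)
    print(v,P.tolist())
```

```text
222 [[465, -215, 84], [465, -208, 79], [457, -194, 64], [461, -190, 63], [464, -186, 62], [447, -160, 34], [453, -160, 37], [457, -156, 36]]
223 [[466, -216, 82], [466, -210, 77], [463, -200, 69], [463, -192, 62], [464, -186, 58], [447, -161, 31], [454, -161, 35], [457, -156, 32]]
224 [[467, -218, 80], [466, -211, 74], [464, -201, 66], [462, -192, 58], [463, -186, 54], [446, -160, 26], [454, -161, 31], [459, -159, 32]]
225 [[462, -214, 72], [466, -211, 72], [463, -201, 63], [456, -186, 47], [462, -186, 50], [446, -161, 23], [452, -160, 26], [459, -159, 29]]
226 [[405, -158, -1], [465, -211, 67], [464, -202, 60], [458, -188, 47], [461, -184, 45], [446, -162, 21], [452, -160, 22], [457, -158, 23]]
227 [[409, -163, 0], [446, -192, 40], [452, -191, 42], [457, -189, 43], [460, -184, 41], [444, -160, 15], [451, -159, 17], [458, -159, 21]]
228 [[411, -165, 0], [446, -192, 37], [455, -194, 43], [458, -190, 41], [460, -185, 38], [436, -151, 0], [451, -160, 14], [444, -144, 0]]
229 [[414, -169, 0], [445, -192, 33], [452, -192, 36], [459, -192, 39], [460, -186, 35], [462, -179, 31], [445, -154,
[... 409 characters left out ...]
 -162, 1], [454, -158, 0]]
233 [[425, -181, 0], [429, -178, 0], [434, -176, 0], [456, -190, 22], [458, -185, 19], [449, -168, 1], [453, -165, 1], [457, -161, 0]]
234 [[426, -183, -1], [432, -182, 0], [437, -179, 0], [440, -175, 0], [458, -185, 16], [451, -171, 1], [456, -168, 1], [458, -163, -1]]
235 [[430, -188, 0], [434, -184, 0], [440, -182, 1], [442, -177, -1], [449, -176, 0], [451, -171, -1], [455, -168, -3], [462, -167, 0]]
236 [[432, -190, 0], [437, -188, 0], [441, -184, 0], [447, -182, 1], [451, -179, 0], [455, -175, 0], [459, -172, -1], [464, -170, 0]]
237 [[436, -194, 1], [440, -191, 0], [444, -188, 0], [450, -186, 1], [453, -182, 0], [457, -178, 0], [462, -176, 0], [467, -174, 0]]
```

The depth readings put the finger tips at about z 13 mm although the TCP reads -7 mm. So the tips end well short of the stated TCP. I keep lowering by feel.

```bash
python3 -m crank '[[0,0,0.1,0,0,0],[0,0,0,0,0,0]]'; python3 -m crank '[[0,0,0.08,0,0,0],[0,0,0,0,0,0]]' ;python3 - <<'E'
from h import *
p,d=camera('scene')
for v in range(228,240):
    us=np.arange(252,266,2);o,dd=ray('scene',[(u,v) for u in us]);P=((o+dd*d[v,us][:,None])*1000).astype(int)
    print(v,P.tolist())
E
```

```text
time: 9.0
tcp_pos: [0.4486, -0.1695, -0.0097]
tcp_rot: [-0.0, -0.06, 0.998, 0.0]
wrist_force: [-1.0, -0.5, 0.4]
width: 0.213
time: 9.2
tcp_pos: [0.4486, -0.1694, -0.0117]
tcp_rot: [-0.0, -0.06, 0.998, 0.0]
wrist_force: [-0.4, -1.4, -0.4]
width: 0.217
228 [[460, -207, 55], [452, -191, 39], [456, -188, 38], [460, -184, 37], [444, -160, 11], [451, -160, 14], [457, -159, 16]]
229 [[446, -193, 34], [453, -192, 37], [459, -191, 39], [461, -186, 36], [460, -178, 29], [449, -159, 9], [456, -158, 12]]
230 [[445, -192, 29], [451, -191, 32], [458, -191, 34], [459, -185, 31], [461, -180, 27], [445, -155, 0], [449, -151, 0]]
231 [[446, -193, 27], [451, -192, 29], [456, -190, 30], [458, -184, 25], [462, -181, 25], [448, -158, 0], [451, -154, 0]]
232 [[445, -193, 23], [449, -190, 22], [456, -190, 26], [459, -186, 24], [462, -181, 22], [448, -159, -2], [454, -157, 0]]
233 [[429, -178, 0], [450, -192, 21], [457, -192, 24], [457, -184, 18], [460, -180, 16], [454, -165, 1], [456, -160, 0]]
234 [[431, -181, 0], [437, -179, 0], [457, -192, 20], [457, -185, 15], [458, -178, 10], [453, -165, -2], [461, -166, 2]]
235 [[432, -182, -2], [438, -181, -1], [441, -176, -3], [456, -184, 10], [452, -172, 0], [457, -170, 0], [460, -166, -2]]
236 [[438, -189, 1], [442, -185, 1], [446, -182, 0], [450, -178, 0], [456, -177, 1], [459, -173, 0], [464, -170, 0]]
237 [[438, -190, -1], [444, -188, 0], [449, -186, 1], [453, -181, 0], [457, -179, 0], [462, -176, 0], [467, -173, 0]]
238 [[442, -193, 0], [447, -192, 1], [450, -186, -1], [455, -185, 0], [459, -181, 0], [464, -178, 0], [468, -176, -1]]
239 [[442, -195, -2], [448, -193, 0], [452, -189, -1], [458, -189, 0], [462, -184, -1], [467, -182, 0], [471, -179, 0]]
```

```bash
python3 -m crank '[[0,0,0.1,0,0,0],[0,0,0,0,0,0]]'; python3 -m crank '[[0,0,0.1,0,0,0],[0,0,0,0,0,0]]' ;python3 - <<'E'
from h import *
p,d=camera('scene')
for v in range(230,240):
    us=np.arange(252,266,2);o,dd=ray('scene',[(u,v) for u in us]);P=((o+dd*d[v,us][:,None])*1000).astype(int)
    print(v,P.tolist())
E
```

```text
time: 9.45
tcp_pos: [0.4486, -0.1694, -0.0143]
tcp_rot: [-0.0, -0.06, 0.998, 0.0]
wrist_force: [0.2, -0.3, 0.3]
width: 0.218
time: 9.65
tcp_pos: [0.4486, -0.1694, -0.0168]
tcp_rot: [-0.0, -0.06, 0.998, 0.0]
wrist_force: [-0.9, 0.4, 0.5]
width: 0.216
230 [[447, -194, 32], [454, -195, 36], [457, -190, 34], [458, -184, 29], [459, -177, 24], [450, -160, 7], [458, -160, 11]]
231 [[445, -193, 27], [451, -192, 28], [459, -192, 32], [459, -185, 27], [462, -180, 25], [448, -159, 1], [452, -154, 0]]
232 [[445, -193, 23], [451, -192, 24], [460, -194, 30], [459, -186, 24], [460, -179, 19], [449, -160, -1], [455, -159, 1]]
233 [[445, -194, 20], [450, -191, 20], [457, -191, 24], [458, -185, 19], [462, -182, 19], [451, -163, -1], [458, -163, 2]]
234 [[432, -182, 0], [448, -191, 15], [457, -192, 21], [458, -185, 15], [461, -181, 14], [457, -169, 2], [460, -164, 0]]
235 [[434, -184, 0], [448, -191, 11], [457, -193, 18], [458, -186, 13], [463, -183, 13], [458, -171, 1], [461, -166, -1]]
236 [[438, -188, 1], [442, -185, 1], [443, -179, -3], [456, -185, 7], [454, -175, 0], [460, -174, 0], [466, -172, 2]]
237 [[438, -189, -1], [444, -188, 0], [450, -186, 2], [453, -182, 0], [456, -177, -1], [461, -174, -2], [466, -173, 0]]
238 [[442, -193, 0], [447, -191, 1], [451, -188, 0], [455, -185, 0], [460, -182, 0], [464, -179, 0], [469, -177, 0]]
239 [[444, -196, 0], [449, -194, 0], [452, -189, -2], [461, -191, 3], [463, -186, 1], [467, -182, 0], [471, -179, 0]]
```

The tips are now at about 5 mm. I lower a touch more and push along the plate's x.

```bash
python3 -m crank '[[0,0,0.08,0,0,0],[-0.2,0,0,0,0,0],[-0.2,0,0,0,0,0],[-0.2,0,0,0,0,0],[-0.2,0,0,0,0,0],[-0.2,0,0,0,0,0],[-0.2,0,0,0,0,0],[-0.2,0,0,0,0,0],[-0.2,0,0,0,0,0],[-0.1,0,0,0,0,0]]'
python3 -c "
from h import *
s,M=fwd();print(s['tcp_pos'],s['wrist_force'].round(2))
p,d=camera('scene');cv2.imwrite('pics/s6.png',cv2.resize(p[180:300,220:380],None,fx=5,fy=5,interpolation=2))
p,d=camera('top');cv2.imwrite('pics/t6.png',cv2.resize(p[100:280,280:520],None,fx=3,fy=3,interpolation=2))"
```

```text
time: 10.7
tcp_pos: [0.4919, -0.1643, -0.0185]
tcp_rot: [0.0, -0.06, 0.998, -0.0]
wrist_force: [-1.3, 0.4, 0.6]
width: 0.216
[ 0.49192372 -0.16428278 -0.01845267] [-1.34  0.36  0.62]
```

View pics/s6.png

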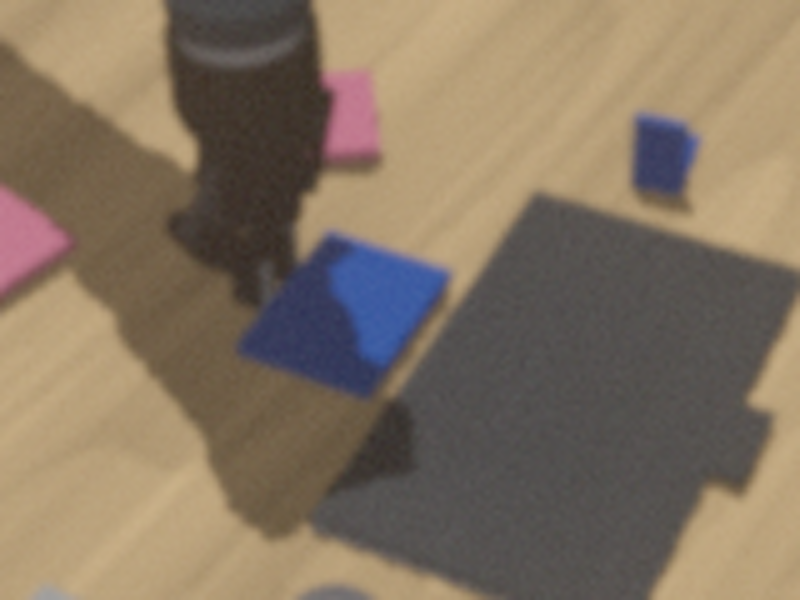

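View pics/t6.png

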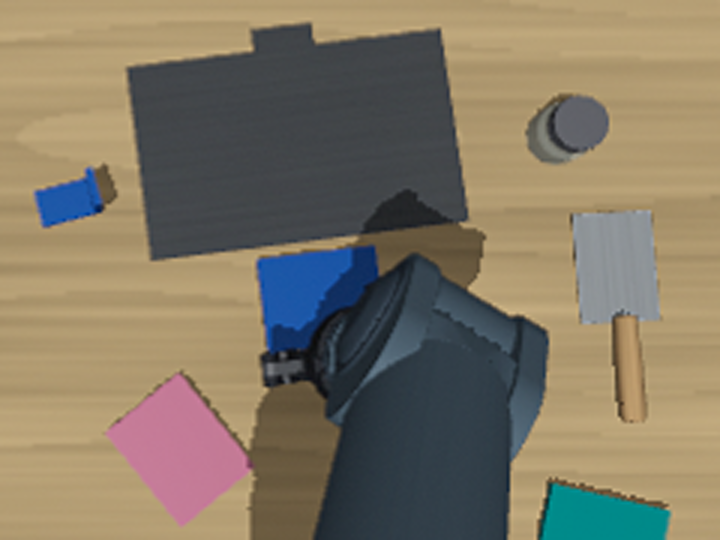

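Now the cover slides ahead of the fingers and has squared to the plate. About 8 mm of bench is left at crop (320,250).

```bash
python3 -m crank '[[-0.1,0,0,0,0,0],[-0.1,0,0,0,0,0],[-0.1,0,0,0,0,0],[0,0,0,0,0,0]]'; python3 -m crank '[[-0.06,0,0,0,0,0],[0,0,0,0,0,0]]';python3 -m crank '[[-0.06,0,0,0,0,0],[0,0,0,0,0,0]]'
```

```text
time: 11.2
tcp_pos: [0.4992, -0.1634, -0.0184]
tcp_rot: [0.0, -0.06, 0.998, -0.0]
wrist_force: [-0.3, 0.5, 0.4]
width: 0.22
time: 11.4
tcp_pos: [0.5001, -0.1633, -0.0185]
tcp_rot: [0.0, -0.06, 0.998, -0.0]
wrist_force: [-0.1, 0.2, -0.1]
width: 0.21
time: 11.6
tcp_pos: [0.5017, -0.1632, -0.0185]
tcp_rot: [0.0, -0.06, 0.998, -0.0]
wrist_force: [-0.9, -0.1, -1.0]
width: 0.219
```

```bash
python3 -m crank '[[-0.06,0,0,0,0,0],[0,0,0,0,0,0]]'; python3 -m crank '[[-0.06,0,0,0,0,0],[0,0,0,0,0,0]]';python3 -m crank '[[-0.06,0,0,0,0,0],[0,0,0,0,0,0]]'
python3 -c "
from h import *
p,d=camera('scene');cv2.imwrite('pics/s7.png',cv2.resize(p[180:300,220:380],None,fx=5,fy=5,interpolation=2))"
```

```text
time: 11.8
tcp_pos: [0.5026, -0.163, -0.0186]
tcp_rot: [-0.0, -0.06, 0.998, 0.0]
wrist_force: [-1.7, -0.4, 0.5]
width: 0.218
time: 12.0
tcp_pos: [0.5026, -0.163, -0.0187]
tcp_rot: [-0.002, -0.06, 0.998, 0.0]
wrist_force: [-5.2, -0.6, 3.9]
width: 0.213
time: 12.2
tcp_pos: [0.5025, -0.163, -0.019]
tcp_rot: [-0.003, -0.06, 0.998, 0.001]
wrist_force: [-7.3, -0.5, 5.5]
width: 0.211
```

View pics/s7.png

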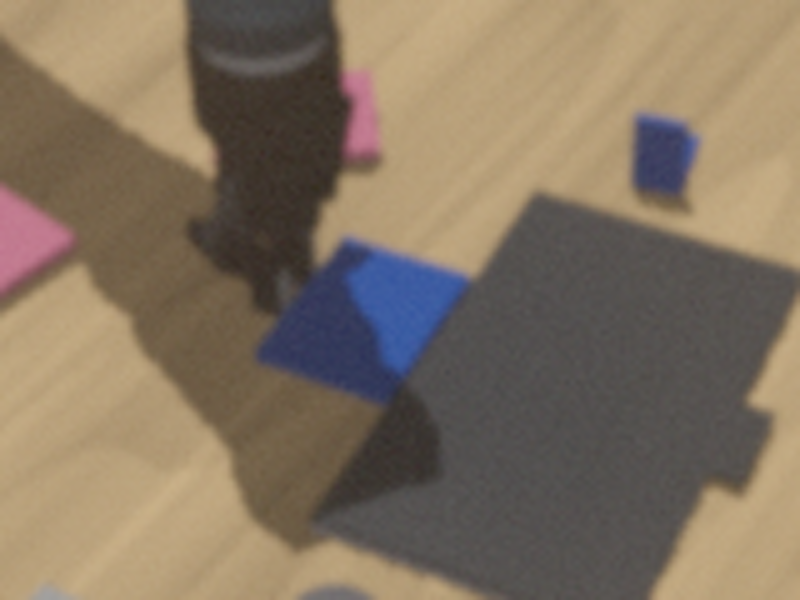

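The cover is against the plate edge, and the wrist reads about 7 N of push. I start drawing the near edge upward by finger friction, keeping the preload.

```bash
python3 -m crank '[[0,0,-0.12,0,0,0],[0,0,-0.12,0,0,0],[-0.02,0,-0.12,0,0,0],[-0.02,0,-0.12,0,0,0],[-0.02,0,-0.12,0,0,0],[0,0,0,0,0,0]]'
python3 -c "
from h import *
p,d=camera('scene');cv2.imwrite('pics/s8.png',cv2.resize(p[180:300,220:380],None,fx=5,fy=5,interpolation=2))"
```

```text
time: 12.85
tcp_pos: [0.5037, -0.1628, -0.0044]
tcp_rot: [-0.003, -0.06, 0.998, 0.001]
wrist_force: [-6.3, -1.6, 0.8]
width: 0.215
```

View pics/s8.png

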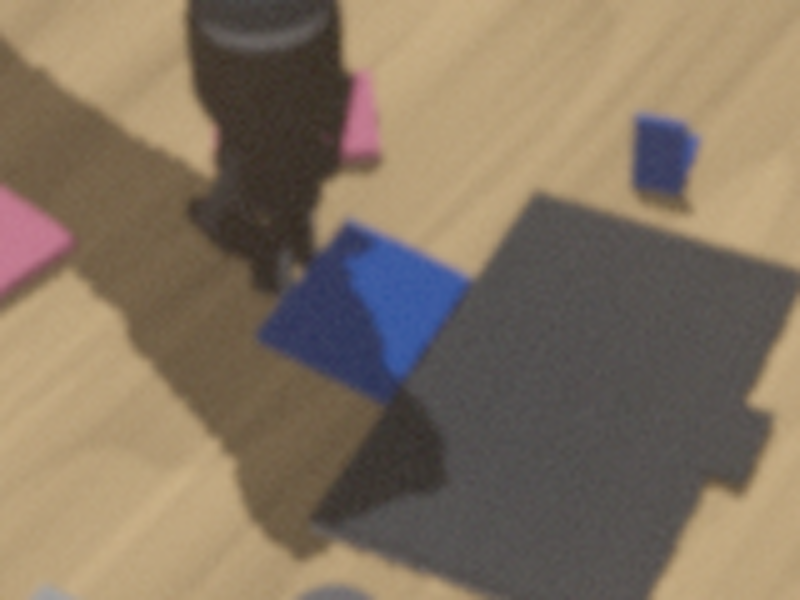

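The near edge is rising while the far edge stays on the plate edge at crop (435,330). I follow the arc.

```bash
python3 -m crank '[[-0.02,0,-0.13,0,0,0],[-0.03,0,-0.13,0,0,0],[-0.03,0,-0.13,0,0,0],[-0.04,0,-0.13,0,0,0],[0,0,0,0,0,0]]'
python3 -m crank '[[-0.05,0,-0.13,0,0,0],[-0.05,0,-0.12,0,0,0],[-0.05,0,-0.12,0,0,0],[-0.06,0,-0.12,0,0,0],[0,0,0,0,0,0]]'
python3 -c "
from h import *
p,d=camera('scene');cv2.imwrite('pics/s9.png',cv2.resize(p[170:290,220:380],None,fx=5,fy=5,interpolation=2))"
```

```text
time: 13.4
tcp_pos: [0.5072, -0.1624, 0.0089]
tcp_rot: [-0.003, -0.06, 0.998, 0.001]
wrist_force: [-5.7, -1.0, 1.0]
width: 0.221
time: 13.9
tcp_pos: [0.513, -0.1617, 0.0215]
tcp_rot: [-0.002, -0.06, 0.998, 0.001]
wrist_force: [-6.7, -0.4, 3.2]
width: 0.214
```

View pics/s9.png

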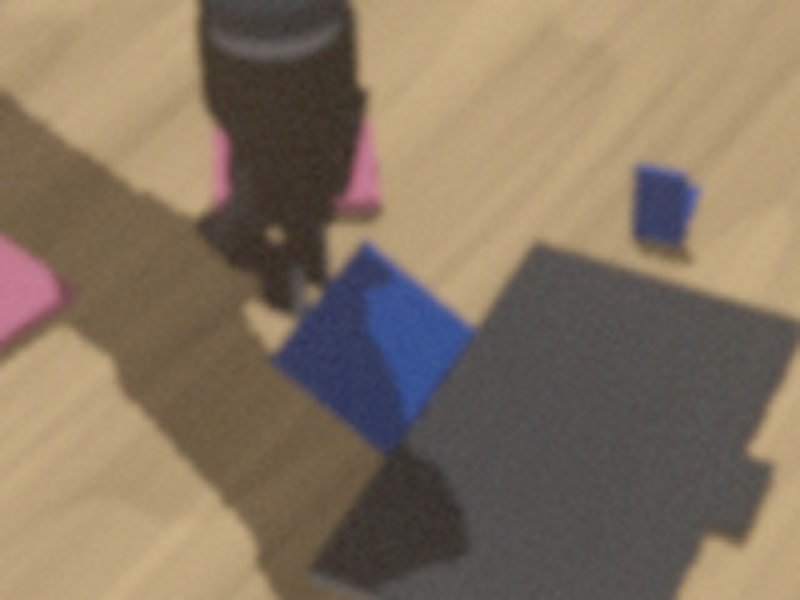

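The cover stands at about 30° and the forces are moderate. I continue the arc, easing the preload.

```bash
python3 -m crank '[[-0.05,0,-0.115,0,0,0],[-0.05,0,-0.115,0,0,0],[-0.06,0,-0.11,0,0,0],[-0.07,0,-0.11,0,0,0],[0,0,0,0,0,0]]'
python3 -m crank '[[-0.08,0,-0.105,0,0,0],[-0.08,0,-0.1,0,0,0],[-0.09,0,-0.1,0,0,0],[-0.09,0,-0.1,0,0,0],[0,0,0,0,0,0]]'
python3 -c "
from h import *
p,d=camera('scene');cv2.imwrite('pics/s10.png',cv2.resize(p[170:290,220:380],None,fx=5,fy=5,interpolation=2))"
```

```text
time: 14.45
tcp_pos: [0.5218, -0.1607, 0.0337]
tcp_rot: [0.0, -0.06, 0.998, 0.0]
wrist_force: [-4.7, -0.0, 4.5]
width: 0.217
time: 14.95
tcp_pos: [0.532, -0.1595, 0.044]
tcp_rot: [0.002, -0.061, 0.998, -0.0]
wrist_force: [-0.3, -0.7, 1.7]
width: 0.214
```

View pics/s10.png

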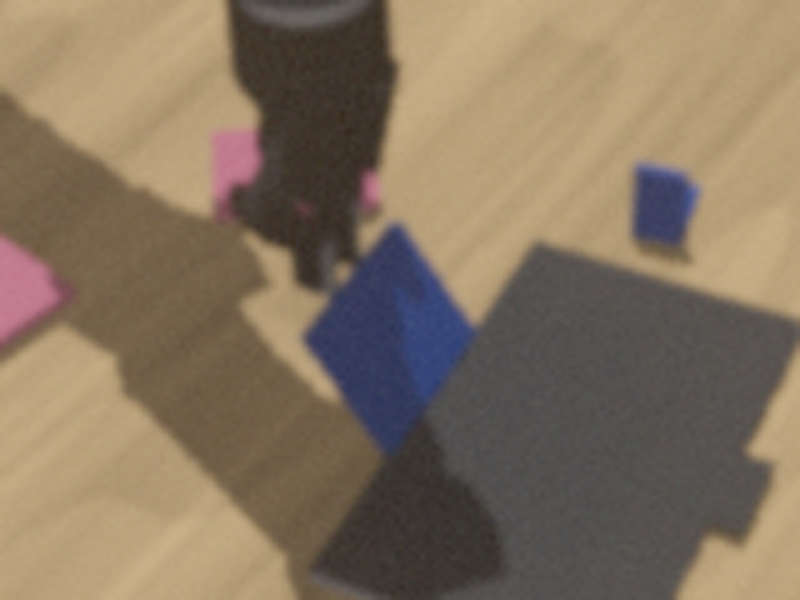

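Now at about 50° with light forces. From here horizontal pushing alone turns it, so I rise less and get more finger behind the edge.

```bash
python3 -m crank '[[-0.1,0,-0.08,0,0,0],[-0.11,0,-0.07,0,0,0],[-0.11,0,-0.06,0,0,0],[-0.11,0,-0.05,0,0,0],[0,0,0,0,0,0]]'
python3 -c "
from h import *
p,d=camera('scene');cv2.imwrite('pics/s11.png',cv2.resize(p[170:290,220:380],None,fx=5,fy=5,interpolation=2))"
```

```text
time: 15.5
tcp_pos: [0.5402, -0.1585, 0.0503]
tcp_rot: [-0.001, -0.06, 0.998, 0.0]
wrist_force: [-4.3, 0.9, 4.9]
width: 0.213
```

View pics/s11.png

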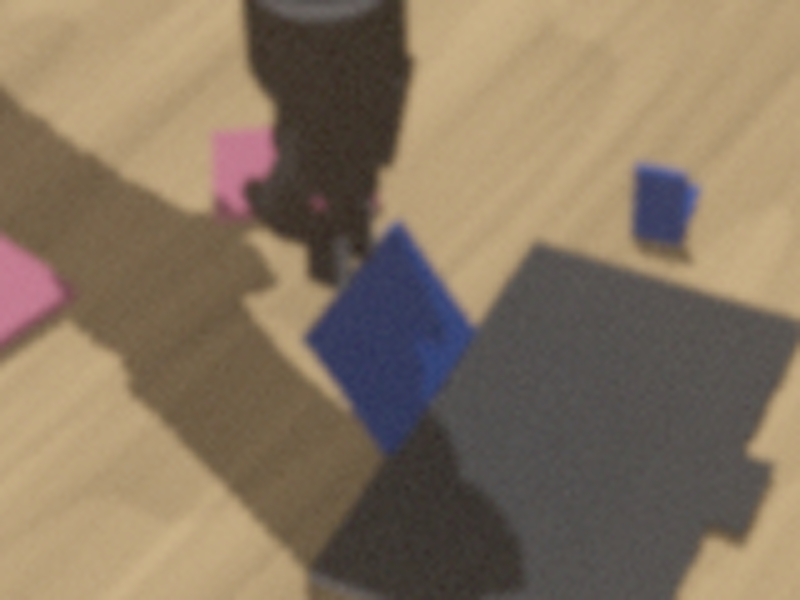

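Run:
```python
from h import *
p,d=camera('scene')
cv2.imwrite('pics/s11b.png',cv2.resize(p[205:265,270:330],None,fx=10,fy=10,interpolation=2))
h=cv2.cvtColor(p,cv2.COLOR_BGR2HSV)
mb=(h[...,0]>105)&(h[...,0]<130)&(h[...,1]>110)
vv,uu=np.mgrid[205:262,275:320];o,dd=ray('scene',np.c_[uu.ravel(),vv.ravel()])
P=(o+dd*d[vv.ravel(),uu.ravel()][:,None])
c=np.array([.993,.119,0]);l=np.array([-.119,.993,0])
U=P@c;L=P@l;Z=P[:,2]
k=mb[vv.ravel(),uu.ravel()]&(d[vv.ravel(),uu.ravel()]>0)
print('cover: u,z bins')
for a in np.arange(.49,.58,.01):
    s=k&(abs(U-a)<.003)&(Z>.005)
    if s.sum()>3: print(round(a,3),np.median(Z[s]).round(4),s.sum(),L[s].min().round(3),L[s].max().round(3))
f=~k&(Z>.02)&(d[vv.ravel(),uu.ravel()]>0)&(U>.48)&(U<.56)
i=np.argsort(Z[f])[:14];print(np.c_[U[f],L[f],Z[f],uu.ravel()[f],vv.ravel()[f]][i].round(3).tolist())
s,M=fwd();print('tcp u,l,z',s['tcp_pos']@c,s['tcp_pos']@l,s['tcp_pos'][2],s['wrist_force'])
```

```text
cover: u,z bins
0.54 0.0552 20 -0.27 -0.183
0.55 0.0415 48 -0.269 -0.183
0.56 0.028 65 -0.272 -0.183
0.57 0.0158 43 -0.271 -0.184
[[0.556, -0.272, 0.022, 293.0, 255.0], [0.56, -0.264, 0.023, 296.0, 253.0], [0.555, -0.27, 0.023, 293.0, 254.0], [0.553, -0.272, 0.024, 292.0, 254.0], [0.56, -0.274, 0.025, 294.0, 255.0], [0.56, -0.236, 0.025, 301.0, 245.0], [0.559, -0.267, 0.026, 295.0, 253.0], [0.559, -0.257, 0.027, 297.0, 250.0], [0.559, -0.272, 0.027, 294.0, 254.0], [0.559, -0.206, 0.027, 306.0, 237.0], [0.559, -0.234, 0.028, 301.0, 244.0], [0.559, -0.177, 0.028, 311.0, 230.0], [0.554, -0.272, 0.028, 292.0, 253.0], [0.557, -0.201, 0.029, 306.0, 235.0]]
tcp u,l,z 0.5172719291571353 -0.22163333709162372 0.050121207408092096 [-3.8397924   0.65192004  5.8127887 ]
```

View pics/s11b.png

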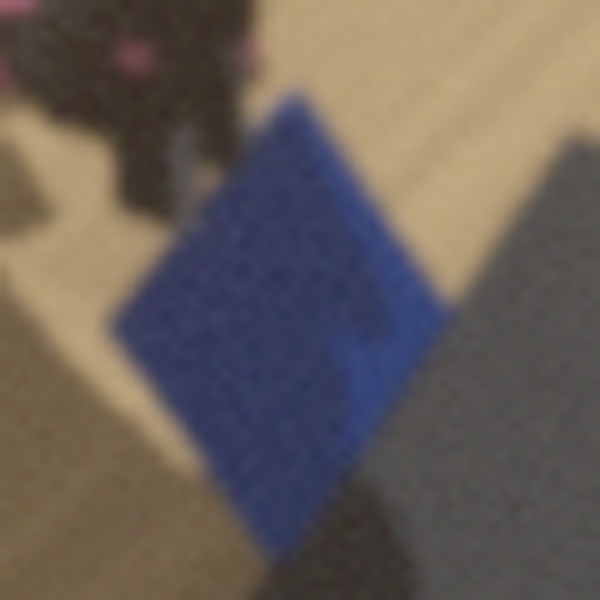

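By depth, the smooth face slopes at 52.7° and the finger tips (z about 72 mm) now rest on the upturned near edge face. The push of about 7 N points straight along the flange into the plate edge, so friction can carry the tangential part. I keep to the arc.

```bash
python3 -m crank '[[-0.1,0,-0.075,0,0,0],[-0.11,0,-0.07,0,0,0],[0,0,0,0,0,0]]'
python3 -c "
from h import *
p,d=camera('scene');cv2.imwrite('pics/s12.png',cv2.resize(p[170:290,220:380],None,fx=5,fy=5,interpolation=2))"
```

```text
time: 15.9
tcp_pos: [0.547, -0.1577, 0.0542]
tcp_rot: [0.001, -0.06, 0.998, -0.0]
wrist_force: [-3.0, 0.5, 5.5]
width: 0.212
```

View pics/s12.png

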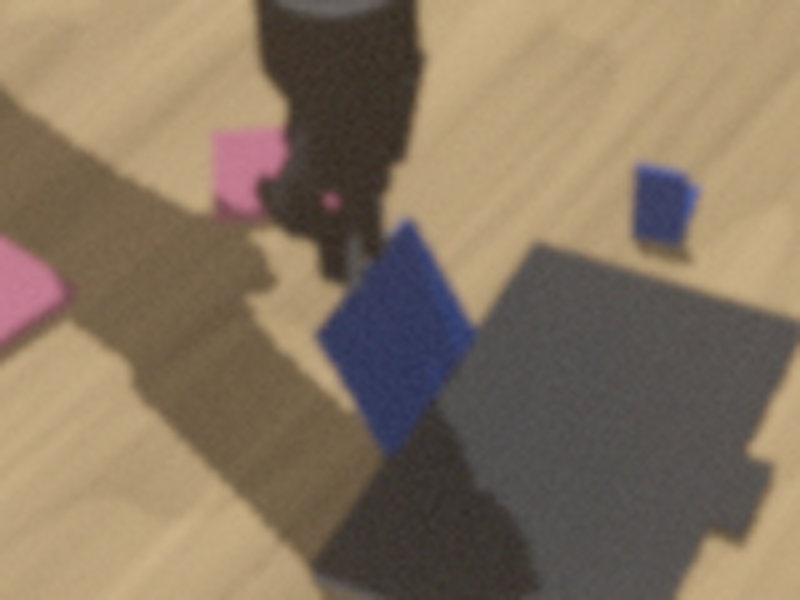

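It turns with the fingers. I continue along the arc.

```bash
python3 -m crank '[[-0.11,0,-0.065,0,0,0],[-0.115,0,-0.06,0,0,0],[-0.115,0,-0.055,0,0,0],[-0.12,0,-0.05,0,0,0],[0,0,0,0,0,0]]'
python3 -c "
from h import *
p,d=camera('scene');cv2.imwrite('pics/s13.png',cv2.resize(p[170:290,220:380],None,fx=5,fy=5,interpolation=2))
h=cv2.cvtColor(p,cv2.COLOR_BGR2HSV)
mb=(h[...,0]>105)&(h[...,0]<130)&(h[...,1]>110)
v,u=np.nonzero(mb);k=(u>280)&(u<320)&(v>205)&(v<265)&(d[v,u]>0);u=u[k];v=v[k]
o,dd=ray('scene',np.c_[u,v]);P=o+dd*d[v,u][:,None];U=P@[.993,.119,0];k=P[:,2]>.015
print(np.polyfit(P[k,2],U[k],1),P[:,2].max())"
```

```text
time: 16.45
tcp_pos: [0.5584, -0.1562, 0.0592]
tcp_rot: [0.001, -0.06, 0.998, -0.0]
wrist_force: [-0.9, 0.5, 2.0]
width: 0.215
[-0.3523422   0.57522371] 0.07744442829733134
```

View pics/s13.png

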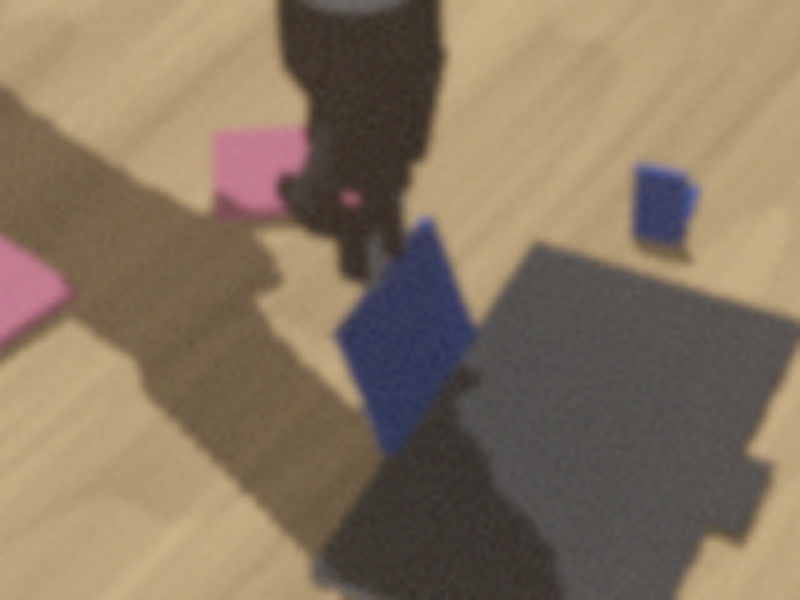

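At 70.6° now; I continue with a little less rise to keep the preload.

```bash
python3 -m crank '[[-0.12,0,-0.025,0,0,0],[-0.12,0,-0.025,0,0,0],[-0.12,0,-0.02,0,0,0],[-0.12,0,-0.015,0,0,0],[-0.12,0,-0.01,0,0,0],[0,0,0,0,0,0]]'
python3 -c "
from h import *
p,d=camera('scene');cv2.imwrite('pics/s14.png',cv2.resize(p[170:290,220:380],None,fx=5,fy=5,interpolation=2))
h=cv2.cvtColor(p,cv2.COLOR_BGR2HSV)
mb=(h[...,0]>105)&(h[...,0]<130)&(h[...,1]>110)
v,u=np.nonzero(mb);k=(u>280)&(u<325)&(v>205)&(v<265)&(d[v,u]>0);u=u[k];v=v[k]
o,dd=ray('scene',np.c_[u,v]);P=o+dd*d[v,u][:,None];U=P@[.993,.119,0];k=P[:,2]>.015
print(np.polyfit(P[k,2],U[k],1),P[:,2].max())"
```

```text
time: 17.1
tcp_pos: [0.5737, -0.1544, 0.0622]
tcp_rot: [0.001, -0.06, 0.998, -0.0]
wrist_force: [-2.0, 1.7, 5.7]
width: 0.212
[-0.12176373  0.57236465] 0.08067997229539636
```

View pics/s14.png

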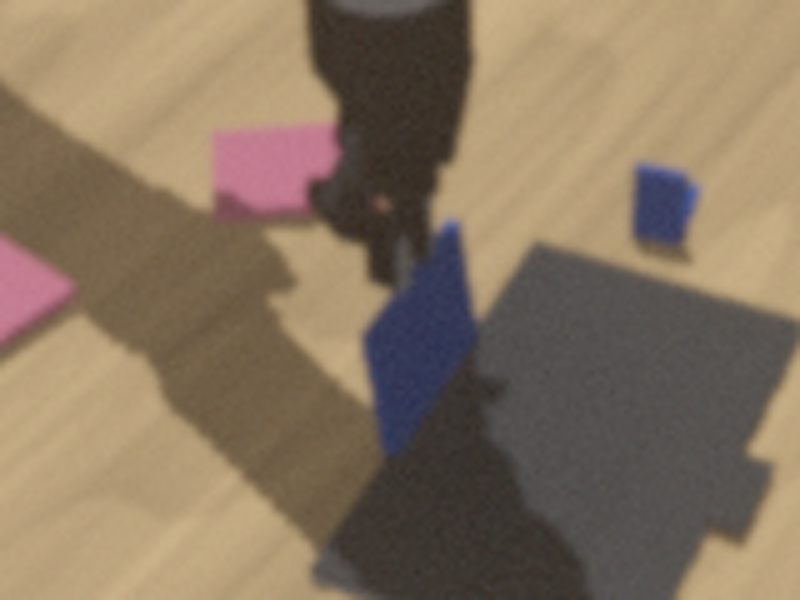

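At 83°. I push the top edge over.

```bash
python3 -m crank '[[-0.12,0,-0.01,0,0,0],[-0.12,0,-0.01,0,0,0],[-0.12,0,0,0,0,0],[-0.12,0,0,0,0,0],[-0.1,0,0,0,0,0],[0,0,0,0,0,0]]'
python3 -c "
from h import *
p,d=camera('scene');cv2.imwrite('pics/s15.png',cv2.resize(p[170:290,220:380],None,fx=5,fy=5,interpolation=2))"
```

```text
time: 17.75
tcp_pos: [0.5884, -0.1526, 0.0629]
tcp_rot: [0.002, -0.06, 0.998, -0.0]
wrist_force: [0.6, 1.5, 5.6]
width: 0.211
```

View pics/s15.png

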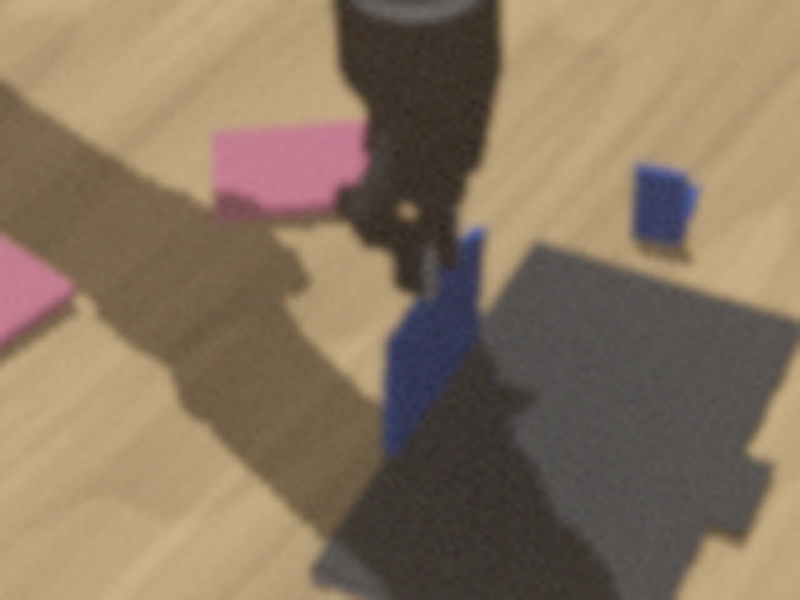

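It is just past vertical; I keep pushing over.

```bash
python3 -m crank '[[-0.12,0,-0.02,0,0,0],[-0.12,0,-0.02,0,0,0],[-0.12,0,-0.01,0,0,0],[-0.12,0,0,0,0,0],[-0.12,0,0,0,0,0],[0,0,0,0,0,0]]'
python3 -c "
from h import *
p,d=camera('scene');cv2.imwrite('pics/s16.png',cv2.resize(p[170:290,220:380],None,fx=5,fy=5,interpolation=2))"
```

```text
time: 18.4
tcp_pos: [0.6011, -0.1512, 0.0625]
tcp_rot: [-0.0, -0.06, 0.998, -0.0]
wrist_force: [-0.3, 0.1, 0.3]
width: 0.219
```

View pics/s16.png

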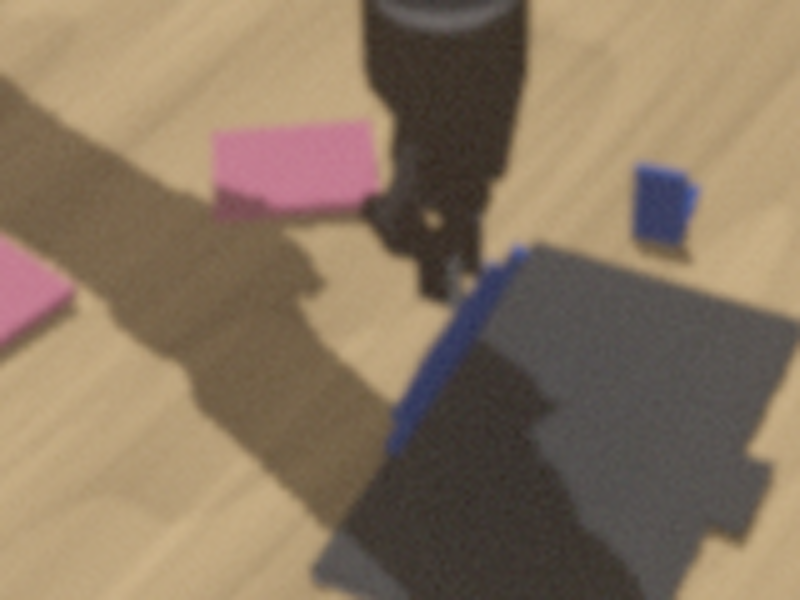

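The cover appears edge-on, either in mid-fall forward or hanging. I let a moment pass and look again.

```bash
python3 -m crank '[[0,0,0,0,0,0],[0,0,0,0,0,0]]'
python3 -c "
from h import *
p,d=camera('scene');cv2.imwrite('pics/s17.png',cv2.resize(p[170:290,220:380],None,fx=5,fy=5,interpolation=2))"
```

```text
time: 18.65
tcp_pos: [0.6007, -0.1514, 0.0628]
tcp_rot: [-0.0, -0.06, 0.998, -0.0]
wrist_force: [1.2, 0.5, 0.1]
width: 0.21
```

View pics/s17.png

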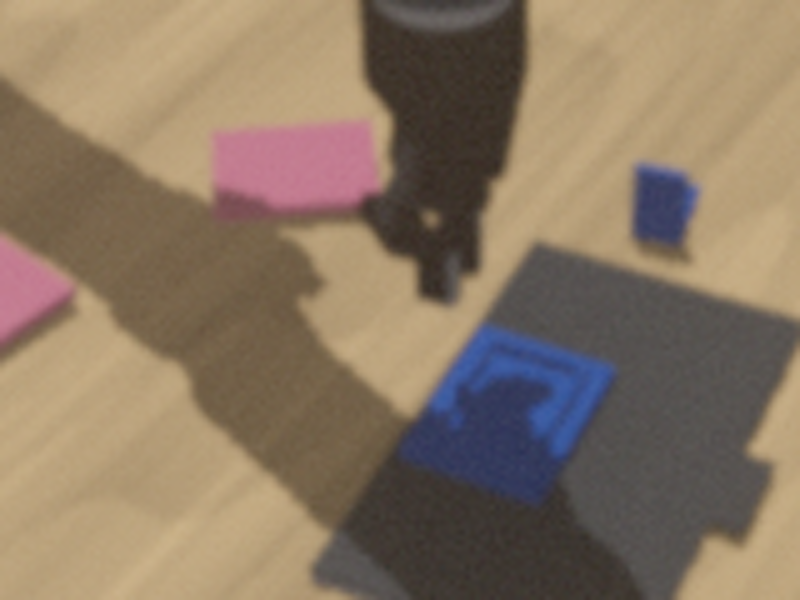

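It has flipped and lies rim up on the plate (crop 505,410). I retract and verify.

```bash
python3 -m crank '[[0,0,-0.4,0,0,0],[0.4,0,-0.8,0,0,0],[0.8,0,-0.8,0,0,0],[0.8,0,-0.6,0,0,0],[0.8,0.5,0,0,0,0],[0.8,0.5,0,0,0,0],[0.5,1,0,0,0,0],[0,1,0,0,0,0],[0,1,0,0,0,0],[0,0,0,0,0,0]]'
python3 -c "
from h import *
p,d=camera('top');cv2.imwrite('pics/t18.png',cv2.resize(p[90:310,280:520],None,fx=2.5,fy=2.5,interpolation=2))
h=cv2.cvtColor(p,cv2.COLOR_BGR2HSV)
m=(h[...,0]>105)&(h[...,0]<128)&(h[...,1]>150)
c=big(m,(380,170));r,b=rect('top',c,.017);print('cover',r)
print('in plate frame u from edge mm',sorted((b@[.993,.119]-564.5).round(1)))
M=cv2.moments(c);cx,cy=int(M['m10']/M['m00']),int(M['m01']/M['m00'])
v,u=np.nonzero(m);k=(abs(u-cx)<20)&(abs(v-cy)<15)&(d[v,u]>0);u,v=u[k],v[k];o,dd=ray('top',np.c_[u,v]);P=o+dd*d[v,u][:,None]
print('z pct',np.percentile(P[:,2],[5,50,95]).round(4))
A=np.c_[P[:,:2]-P[:,:2].mean(0),np.ones(len(P))];print('tilt',np.linalg.lstsq(A,P[:,2],rcond=None)[0].round(3))
c2=big(m,(303,167));print('bracket',rect('top',c2,.006)[0])
print(get_state()['wrist_force'])"
```

```text
time: 19.7
tcp_pos: [0.4874, -0.06, 0.1288]
tcp_rot: [0.0, -0.063, 0.998, 0.001]
wrist_force: [0.9, 0.1, -0.0]
width: 0.213
cover ((631.4881591796875, -147.23712158203125), (77.04695129394531, 97.18815612792969), 6.854669094085693)
in plate frame u from edge mm [np.float64(6.5), np.float64(6.5), np.float64(83.6), np.float64(83.6)]
z pct [0.0139 0.0172 0.0235]
tilt [-0.003  0.002  0.018]
bracket ((623.2186889648438, 44.93852996826172), (35.76340866088867, 49.05400466918945), 14.729703903198242)
[ 0.19410171 -0.4929653   0.07996113]
```

View pics/t18.png

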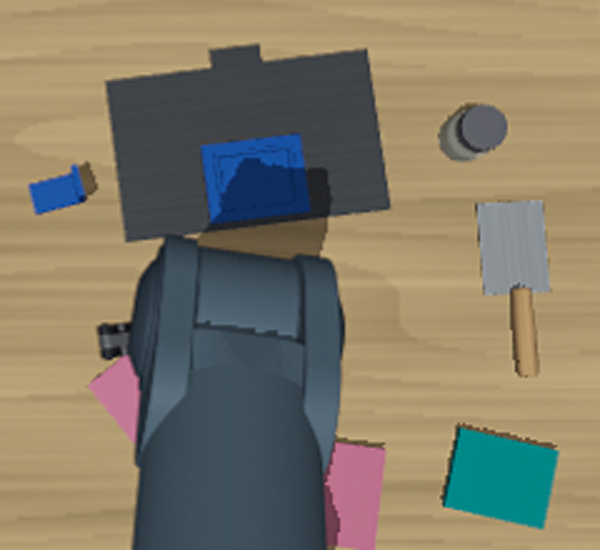

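```bash
python3 -c "
from bench import *
print(job_done())"
```

```text
the job is handed in; nothing more can be done
None
```

The blue cover is flipped: it lies flat on the build plate, rim up, and the job is handed in at about 20 s. I pushed it squarely against the plate edge with the fingertips and drew its near edge up by finger friction. I followed the arc past vertical until it fell over onto the plate. The last part was a free fall of the cover's own weight, from just past vertical.

**Cover:** in the last top view its footprint is 77 x 97 mm and sits 6.5 to 84 mm inside the plate edge. It is aligned with the plate's yaw and level within 0.003 rad. Depth shows the flange at about 17 mm and the rim at about 23 mm, as expected.

**Bystanders:** the bracket measures exactly as before. The jar and scraper are at the same pixels as at the start, judged by eye only.

**Robot:** it was clear of everything, with wrist force near zero. The highest push I saw was about 9 N in total.

**Disagreements and misses:**
- **Fingertip position:** with the gripper partly closed, the fingertips ended about 20 mm short of the stated TCP. My first push therefore skimmed over the cover without moving it. I found this from the depth picture and lowered the tool.
- **Finger contact:** at about 50° the fingers slid onto the upturned edge face, and I finished the flip pushing from there.
- **Start position:** the scene camera's first estimate of the cover was about 5 mm off the top camera's. I used the top camera.

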